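# Roll the resin caddy into its bay and catch

## Task

Keeping the yellow caddy on its wheels, push it forward in the open by its handle until both swivel castors trail straight. Then steer it nose first into its wooden bay and press it gently home until the roller catch snaps and holds it against the rubber buffers: the stop is clamped at a different depth each day, so feel for it and do not ram it. Let go; the bottle in the tray must stay standing, and leave the other things on the bench alone.

Things in the scene. Friction and masses are not known exactly. Their poses are not given: they have to be found in the camera images.
- caddy: Yellow tray caddy, 0.8 kg loaded. Tray 144 mm wide (x; 150 over its corner bumpers), 220 long (y), walls from 40 to 75 mm above the bench. Origin on the bench under its centre; +y is forward, z up. Fixed wheels (30 mm diameter) at x +-55, y +70 roll only along y; swivel castors pivot at x +-45, y -75. A pot of brushes, 200 mm above the bench, is fixed at x 38, y 62. Nothing stands between the handle and y = -5 mm.
- handle (a point): Middle of the caddy's handle bar: a round steel bar, 12 mm diameter and 120 mm long along the caddy's x axis, at caddy x = 0, y = -107 mm, 115 mm above the bench, over the rear wall of the tray (wall top 75 mm above the bench); posts at both ends.
- nose (a point): Middle of the tray's front face, at caddy x 0, y +110 mm, 55 mm above the bench; it meets the buffers. Ahead of it, on a flat steel neck, stands the striker: an upright steel pin, 14 mm diameter, 42 to 68 mm above the bench, centre 20 mm ahead of this point.
- castor_axle_l (a point): Wheel centre of the swivel castor on the caddy's -x side (wheel 30 mm diameter, axle 12 mm off the pivot). At caddy (-45, -87, 15) mm when it trails straight behind its pivot at (-45, -75).
- castor_axle_r (a point): The same for the castor on the caddy's +x side: at caddy (45, -87, 15) mm when it trails straight behind its pivot at (45, -75).
- dock: Parking bay fixed to the bench: two wooden battens 60 mm high, 280 mm long, 156 mm apart inside (3 mm play each side of the bumpers), with flared ends 55 mm long at the mouth. Origin on the bench midway between the battens at the mouth, where the straight part starts; +y runs into the bay. Ramming is over 28 N in all between caddy and bay; parked, the catch itself makes up about 14 N of it.
- home_mid (a point): Mean place of the nose point when the caddy is home: dock x 0, y 170 mm, 55 mm above the bench. Two rubber buffers and, between them, a roller catch sit on an aluminium end stop clamped across the bay, so the true home lies up to 30 mm before or beyond this point along the bay, a different amount each time and not measured. The stop is rigid: pushing past home builds force fast.
- roller_l (a joint): Spring travel (m) of the catch's 12 mm roller on the dock's -x side: 0 closed (6 mm gap between rollers), about 0.004 as the striker passes, 0.0025 when it is caught behind. The striker meets the rollers with the nose 15 mm short of home, needs a push rising to about 8 N, snaps through 6 mm short of home and is then pulled home with about 4 N.
- roller_r (a joint): The same for the roller on the dock's +x side.
- resin_mid (a point): Centre of the white resin bottle with red cap (48 mm diameter, 110 mm high, 180 g) that stands loose in the tray; it goes along and must stay standing.
- solvent_mid (a point): Centre of the amber bottle (60 mm diameter, 150 mm high) standing on the bench; leave alone.
- jar_mid (a point): Centre of the glass jar (70 mm diameter, 80 mm high) standing on the bench; leave alone.
- cast_mid (a point): Centre of the small plaster cast (68 mm diameter foot, 110 mm high) standing on the bench; leave alone.
Not all that is in view belongs to the job. Leave any blue look-alike of the part that bears resin_mid alone.

How it is judged:
By the outcome, as a careful person would: the job done as asked, in the order asked, and still so for the second after the job is handed in, with the robot touching nothing.
It also fails if it takes over 64 s, if anything falls off the work surface, if the arm or the gripper's body presses on something with over 40 N, if the wrist force passes 120 N, or if a joint passes its speed limit or range.

## Robot

A 7-joint arm with a two-finger parallel gripper is mounted at the origin on the work surface. World frame = base frame: x ahead of the robot, y to its left, z up, the work surface at z = 0. Lengths are in m, angles in degrees, forces in N, time in s.
With the tool pointing down it reaches from about 0.4 to 0.875 m from the base axis. Payload 19.3 kg.
Tool frame: the origin (TCP) lies on the front face of the gripper's body, between the roots of the fingers; the fingertips stand 73 mm ahead of it and the grasp point (between the pads) lies 54 mm ahead of it; y points along the fingers, z is the direction in which the jaws open and shut, and the axes are right-handed (so a half turn about y gives the same grasp; the last joint's range is limited). The gripper opens to 85 mm and grips with 20 to 120 N. Pads are 22 mm wide; open, the fingers measure 114 mm over their backs; the gripper's body (76 mm by 85 mm) begins 54 mm behind the grasp point. The pads swing forward as they close: fully open they stand 13 mm farther back than shut.
Start: joints at [-68.423, 29.874, -2.08, 91.645, 1.215, 58.505, -6.463], TCP at [0.27, 0.564, 0.304] pointing down, gripper open.
Joint ranges: [-166.77, 166.77], [-17.47, 122.26], [-85.68, 81.53], [9.62, 139.38], [-72.42, 252.41], [9.2, 110.78], [-144.41, 144.41]. Speed limits (degrees/s): [108.29, 108.29, 136.94, 136.94, 172.46, 172.46, 172.46].

## Interface

Orientations are given as [roll, pitch, yaw] about the fixed x, y, z axes, in that order (R = Rz(yaw) Ry(pitch) Rx(roll)).
In Python, from plant import robot gives the robot as it stands.
- The arm moves only by the tool step_arm, never from a script. Its argument "moves" is one flat list of numbers, 5 for each row, row after row: the shift along the tool's x, y, z in mm, then the turn about the tool's y in degrees, then the finger opening in mm, from 0 to 85.4. A call has 1 to 12 rows; each row shifts and turns the commanded pose from where the row before left it, along the tool's axes as they then stand; what a row does not reach is not made up. A row lasts 1/10 s, in which the tool goes at most 50 mm and 8.59 degrees, less where a joint would pass 70% of its speed; a pose out of reach is approached as far as the arm can. A call with a gripper value outside its range is refused whole. The fingers move at their own pace and stop on an object; "newtons" is the grip in N (left out, the last holds). Time passes only in rows, so rows that do not move let the fingers close. It gives the time, the measured TCP pose, the force and the opening at its end, in the units of the state.
- robot.read_state(): the state, without advancing time (a new reading comes with each control period).
- robot.read_camera(name): name is "scene" or "top" or "wrist"; returns the picture (420x560x3 uint8, red, green, blue); there is no depth.
- robot.camera_model(name): a dict with "fov_y" (degrees; the focal length in pixels is half the picture's height over the tangent of half this angle, whatever the lens; pixels are square), "cx", "cy" (the principal point, pixels), "k1" (the pictures are not rectified: a ray, as slopes to the right and down, at radius r is drawn at 1 + k1 r^2 times it, then the intrinsics apply), "T" (4x4, takes a point from camera to world coordinates); the wrist camera has in their place "tool_from_camera" (4x4, takes a point from camera to tool coordinates, whose origin is the TCP and whose axes are the tool frame's). Camera axes: x right, y down, z forward; pixel columns grow to the right and rows downward; lengths in m; the calibration is good to about 2 mm. A picture is of the moment at which its call begins: read the wrist's pose just before it. camera_model takes no time and is no camera call.
- robot.close_job(): hands the job in, once; it reports no verdict.
The state is a dict: "t": time; "q": joint angles; "qvel": joint speeds; "joint_efforts": joint torques, N m; "tcp_pos": TCP position; "tool_rot": TCP orientation; "contact_force": force on the tool from outside, world axes, zero at the start; "ft_torque": the same for the moment, N m; "gripper_width": finger opening in m.
Only numpy, scipy, OpenCV 4.12 (cv2) and the standard library are available. Lean on these libraries where they do the work, as an engineer would, in place of code of your own. Each camera call takes 0.05 s, during which the arm holds its last target.

## Working session

There is one attempt and no reset: what is moved stays moved. The work goes in short steps, Python scripts to look and compute and a tool call to move; the robot and the scene stay as the last step left them, time stands still between calls to the robot, and variables do not carry over. Pictures are saved under pics/ and viewed, and the job is handed in when it is done.

Besides the shell and the picture viewer there is one more tool, called after "Emit:" by a JSON object that holds its "method" and its "body", one argument or row to a line. step_arm: Moves the arm, as the interface text tells. Its arguments: {"type":"object","properties":{"moves":{"type":"array","items":{"type":"number"}},"newtons":{"type":"number"}},"required":["moves"]}

```bash
ls; mkdir -p pics; python3 - <<'E'
from plant import robot
import cv2
print(robot.read_state())
for n in ("scene","top","wrist"):
    cv2.imwrite(f"pics/{n}0.png",robot.read_camera(n)[:,:,::-1])
    print(n,robot.camera_model(n))
E
```

```text
pics
{'t': 0.0, 'q': array([-68.42193301,  29.90820306,  -2.08248292,  91.67272816,
         1.21319086,  58.5070295 ,  -6.46145614]), 'qvel': array([ 0.04402521, -0.05246058,  0.02659036,  0.04811242,  0.04035027,
       -0.03177761, -0.10434926]), 'joint_efforts': array([-4.88250771e-04, -9.27082372e+01,  1.97931916e+00, -3.69944036e+01,
        1.77846104e-02,  8.06963450e-03,  1.43986864e-05]), 'tcp_pos': array([0.26995758, 0.5634022 , 0.30334243]), 'tool_rot': array([-9.00659059e+01, -2.99969090e-03, -2.55991508e+01]), 'contact_force': array([-0.45881726, -0.69215127, -0.25694701]), 'ft_torque': array([ 0.03474625, -0.0386327 , -0.04562022]), 'gripper_width': 0.08527451899820244}
scene {'fov_y': 55.43252532237907, 'cx': 284.68637208603644, 'cy': 208.30499880141053, 'k1': -0.11643292716926422, 'T': array([[ 0.55903463,  0.45051813, -0.69607018,  1.27369771],
       [ 0.8289653 , -0.32113103,  0.45792073, -0.42732875],
       [-0.01722814, -0.83301157, -0.55298726,  0.6413986 ],
       [ 0.        ,  0.        ,  0.        ,  1.        ]])}
top {'fov_y': 52.4913792670689, 'cx': 280.01935144031967, 'cy': 212.98419626851216, 'k1': 0.022313747919615635, 'T': array([[ 0.00978472, -0.99073931,  0.13542484,  0.39706434],
       [-0.99993001, -0.01059509, -0.00526444,  0.02177508],
       [ 0.00665053, -0.13536385, -0.99077364,  1.27924004],
       [ 0.        ,  0.        ,  0.        ,  1.        ]])}
wrist {'fov_y': 70.73780811969375, 'cx': 279.37087705985067, 'cy': 208.82860257662006, 'k1': -0.030049649560787636, 'tool_from_camera': array([[ 1.10921925e-03,  9.57470819e-01,  2.88527987e-01,
        -7.41204302e-02],
       [-2.70814559e-04, -2.88527867e-01,  9.57471460e-01,
        -6.95005429e-02],
       [ 9.99999348e-01, -1.14018336e-03, -6.07436270e-05,
         5.82818737e-04],
       [ 0.00000000e+00,  0.00000000e+00,  0.00000000e+00,
         1.00000000e+00]])}
```

View pics/scene0.png

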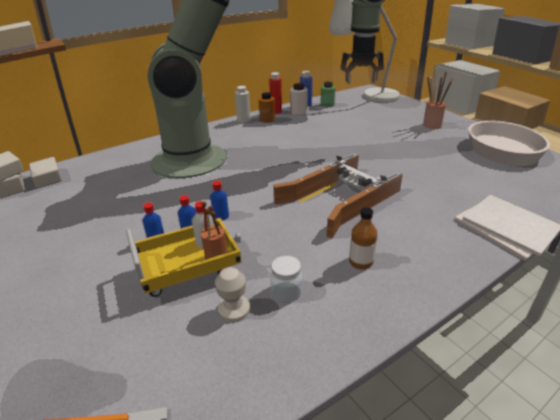

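View pics/top0.png

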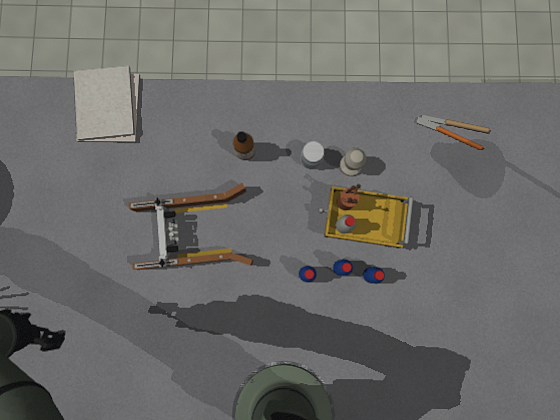

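View pics/wrist0.png

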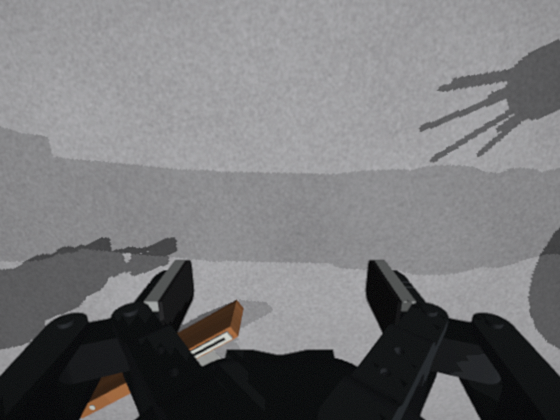

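The top view shows the yellow caddy at about (367,216), with its striker at (321,211) and its handle on the right at about (410,222). The bay is at (130–255,185–268) with its mouth to the right. The resin bottle is the white one with a red cap in the tray at (346,224). The three blue bottles at (307,273), (343,268) and (374,274) are look-alikes.

```bash
cat > h.py <<'E'
import numpy as np, cv2
from plant import robot
from scipy.spatial.transform import Rotation as R
def KD(m):
    f=210/np.tan(np.radians(m['fov_y']/2))
    return np.array([[f,0,m['cx']],[0,f,m['cy']],[0,0,1.]]),np.array([m['k1'],0,0,0,0.])
def Tof(n,pose=None):
    m=robot.camera_model(n)
    if n!='wrist': return m,m['T']
    s=pose or robot.read_state()
    T=np.eye(4);T[:3,:3]=R.from_euler('xyz',s['tool_rot'],degrees=True).as_matrix();T[:3,3]=s['tcp_pos']
    return m,T@m['tool_from_camera']
def p2w(n,uv,z,pose=None):
    m,T=Tof(n,pose);K,D=KD(m)
    p=cv2.undistortPoints(np.array(uv,float).reshape(-1,1,2),K,D)[:,0]
    d=np.c_[p,np.ones(len(p))]@T[:3,:3].T
    z=np.broadcast_to(z,len(d))
    return T[:3,3]+d*((z-T[2,3])/d[:,2])[:,None]
def w2p(n,P,pose=None):
    m,T=Tof(n,pose);K,D=KD(m)
    Ti=np.linalg.inv(T);P=np.atleast_2d(P)@Ti[:3,:3].T+Ti[:3,3]
    return cv2.projectPoints(P,np.zeros(3),np.zeros(3),K,D)[0][:,0]
def crop(img,x0,y0,x1,y1,s,fn):
    c=cv2.resize(img[y0:y1,x0:x1],None,fx=s,fy=s,interpolation=cv2.INTER_CUBIC)
    cv2.imwrite(fn,c)
E
python3 - <<'E'
import cv2
from h import *
i=cv2.imread('pics/top0.png')
crop(i,295,165,445,275,5,'pics/c1.png')
crop(i,120,170,275,280,5,'pics/c2.png')
i=cv2.imread('pics/scene0.png')
crop(i,120,170,260,320,5,'pics/c3.png')
E
```

```text
(no output)
```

View pics/c1.png

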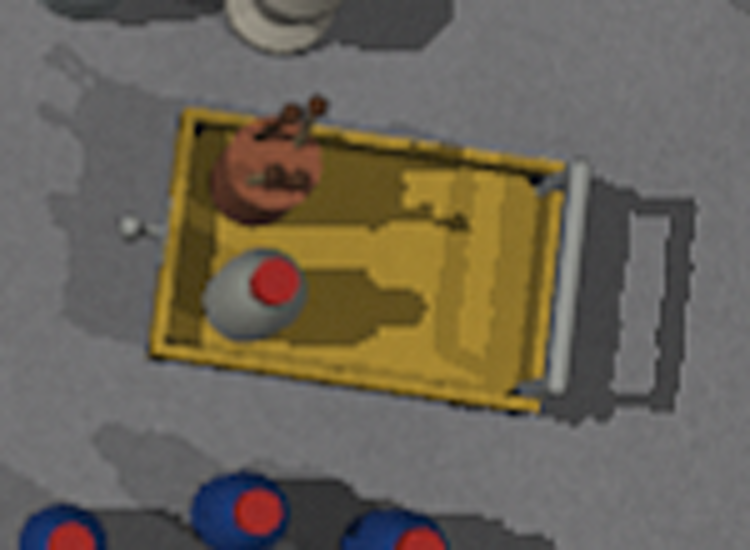

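View pics/c2.png

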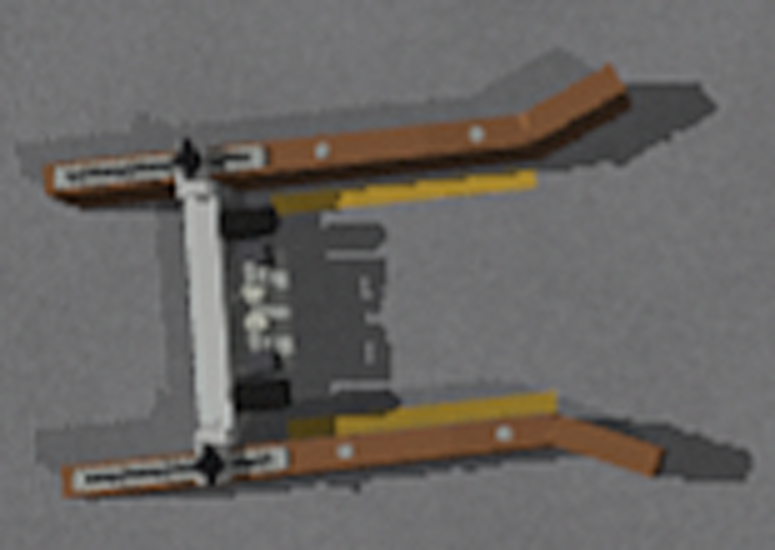

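View pics/c3.png

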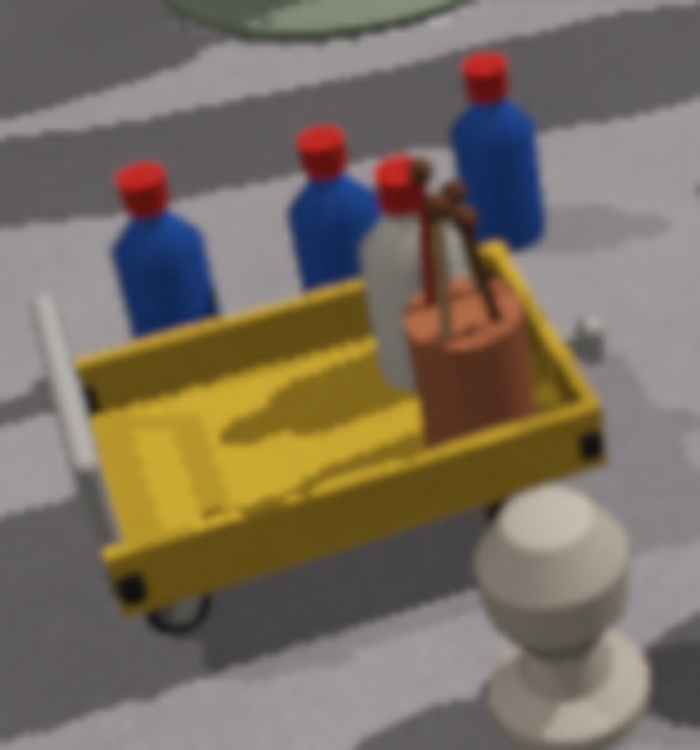

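```bash
python3 - <<'E'
from h import *
def c1(p): return np.array(p)/5.+[295,165]-0.4
def c2(p): return np.array(p)/5.+[120,170]-0.4
print('handle ends',p2w('top',c1([(578,168),(557,388)]),.117)*1e3)
print('striker',p2w('top',c1([(130,226)]),.068)*1e3)
print('corners fr,fl,rl',p2w('top',c1([(183,110),(150,355),(540,410)]),.075)*1e3)
print('upper batten inner',p2w('top',c2([(48,193),(185,177),(340,160),(525,138)]),.06)*1e3)
print('upper outer',p2w('top',c2([(46,166),(520,114)]),.06)*1e3)
print('lower inner',p2w('top',c2([(66,467),(555,417)]),.06)*1e3)
print('lower outer',p2w('top',c2([(66,497),(555,443)]),.06)*1e3)
print('flare ends',p2w('top',c2([(615,68),(628,88),(662,452),(655,474)]),.06)*1e3)
print('screws',p2w('top',c2([(321,149),(476,133),(345,451),(504,433)]),.06)*1e3)
i=lambda u,v:p2w('top',[(u,v)],0)[0]*1e3
print('amber,jar,cast',i(244,153),i(313,162),i(351,169))
print('blue', p2w('top',[(307,274),(344,267),(375,275)],.11)*1e3)
E
```

```text
handle ends [[ 601.06704428 -344.21689237  117.        ]
 [ 479.15140292 -328.90795025  117.        ]]
striker [[ 573.10881966 -101.21547994   68.        ]]
corners fr,fl,rl [[ 639.91140764 -131.22970861   75.        ]
 [ 498.32626234 -111.60644544   75.        ]
 [ 469.58832983 -331.61209471   75.        ]]
upper batten inner [[572.97444166 449.60051333  60.        ]
 [583.1612437  371.65553946  60.        ]
 [594.09217891 282.93942126  60.        ]
 [608.19951282 176.47251058  60.        ]]
upper outer [[588.69380212 451.64523232  60.        ]
 [622.30585119 179.75590619  60.        ]]
lower inner [[416.46348543 430.36199162  60.        ]
 [447.15043666 154.96480808  60.        ]]
lower outer [[399.65447746 429.38267507  60.        ]
 [432.4213872  154.58192478  60.        ]]
flare ends [[650.1616529  125.21181997  60.        ]
 [638.38687086 117.39630363  60.        ]
 [427.91297219  93.66247278  60.        ]
 [415.45922208  97.3995046   60.        ]]
screws [[600.41729372 294.14745045  60.        ]
 [610.82342491 204.9257696   60.        ]
 [426.80961717 273.50310295  60.        ]
 [437.80681817 183.7089639   60.        ]]
amber,jar,cast [757.62682508 128.0035545    0.        ] [731.59428598 -85.11523738   0.        ] [ 710.78350704 -201.99057269    0.        ]
blue [[ 390.33842131  -59.38616504  110.        ]
 [ 410.24863891 -160.16713919  110.        ]
 [ 389.61789465 -244.10962085  110.        ]]
```

Caddy: handle at about (540,-337) mm, heading about 8° towards +x. Handle-to-striker distance is 237.7 mm against 237 expected, so the fix is consistent. Bay: mouth at about (528,164) mm, yaw about +7°. The front axle is already within about 3 mm of the bay axis. My plan is to grip the handle, swing the caddy about its fixed wheels until it lines up, then push straight.

First I move over towards the handle.

Emit:
{"method": "step_arm", "body": {
  "moves": [38,0,-20,0,85,38,0,-20,0,85,38,0,-20,0,85,38,0,-20,0,85,38,0,-20,0,85,38,0,-20,0,85,38,0,-20,0,85,38,0,-20,0,85,38,0,-20,0,85],
  "newtons": 30
}}

```text
t: 1.05
tcp_pos: [0.5015, 0.2519, 0.3039]
tool_rot: [-90.0, 0.0, -25.6]
contact_force: [0.5, 0.3, -0.2]
gripper_width: 0.0848
```

Emit:
{"method": "step_arm", "body": {
  "moves": [22,0,-39,-6,85,18,0,-41,-6,85,14,0,-43,-5.8,85,9,0,-44,0,85,9,0,-44,0,85,9,0,-44,0,85,9,0,-44,0,85,9,0,-44,0,85,9,0,-44,0,85,9,0,-44,0,85,9,0,-44,0,85,9,0,-44,0,85]
}}

```text
t: 2.25
tcp_pos: [0.5367, -0.286, 0.3038]
tool_rot: [-90.0, 0.0, -7.8]
contact_force: [1.0, -0.7, -0.1]
gripper_width: 0.085
```

Emit:
{"method": "step_arm", "body": {
  "moves": [6,0,-30,0,85,3,0,-18,0,85,0,0,0,0,85,0,0,0,0,85]
}}

```text
t: 2.65
tcp_pos: [0.5394, -0.332, 0.3036]
tool_rot: [-90.0, 0.0, -7.8]
contact_force: [-0.4, -0.2, -0.0]
gripper_width: 0.0854
```

```bash
cat > look.py <<'E'
import sys
from h import *
n,fn=sys.argv[1:3]
s=robot.read_state()
i=robot.read_camera(n)[:,:,::-1]
cv2.imwrite('pics/'+fn+'.png',i)
import pickle;pickle.dump(s,open('pics/'+fn+'.pkl','wb'))
print({k:np.round(s[k],4) for k in('t','tcp_pos','tool_rot','contact_force','ft_torque','q')})
E
python3 look.py wrist w1;python3 look.py top t1
```

```text
{'t': np.float64(2.65), 'tcp_pos': array([ 0.5394, -0.332 ,  0.3036]), 'tool_rot': array([-8.99555e+01,  2.70000e-02, -7.77150e+00]), 'contact_force': array([-0.3954, -0.1531, -0.0112]), 'ft_torque': array([ 0.0742,  0.0159, -0.0064]), 'q': array([ 21.6297,  30.8937,   6.9798,  90.6243,  -4.2224,  58.7791,
       112.0496])}
{'t': np.float64(2.7), 'tcp_pos': array([ 0.5396, -0.3315,  0.3038]), 'tool_rot': array([-8.9951e+01,  1.3600e-02, -7.7212e+00]), 'contact_force': array([ 0.2503,  0.61  , -0.0277]), 'ft_torque': array([0.059 , 0.0238, 0.0027]), 'q': array([ 21.5894,  30.8712,   6.9696,  90.6365,  -4.2237,  58.7777,
       112.0524])}
```

View pics/w1.png

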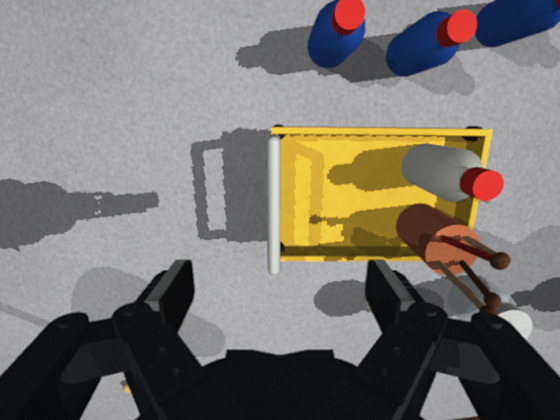

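View pics/t1.png

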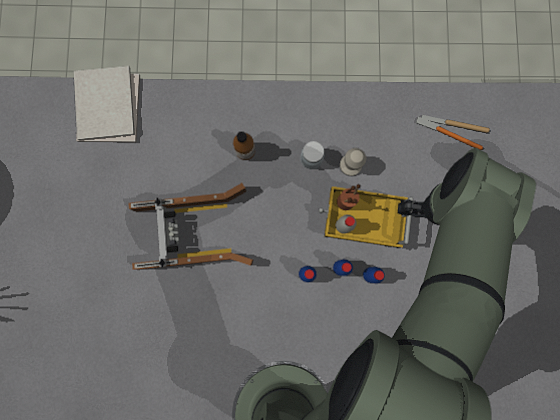

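The wrist view shows the handle bar running from (275,136) to (274,272), with the tray to its right and the white resin bottle standing at about (440,170).

```bash
python3 - <<'E'
from h import *
import pickle
i=cv2.imread('pics/w1.png');crop(i,190,110,550,350,2,'pics/w1c.png')
s=pickle.load(open('pics/w1.pkl','rb'))
P=p2w('wrist',[(274.5,136),(274.5,272)],.117,s)*1e3
print(P,P.mean(0),np.linalg.norm(P[1]-P[0]))
for h in (.115,.200):print(w2p('wrist',[[.562,-.12,.068]],s))
E
```

```text
[[ 478.62192142 -326.94266136  117.        ]
 [ 605.31565592 -344.98879049  117.        ]] [ 541.96878867 -335.96572592  117.        ] 127.972517114588
[[477.8321808  186.81817433]]
[[477.8321808  186.81817433]]
```

View pics/w1c.png

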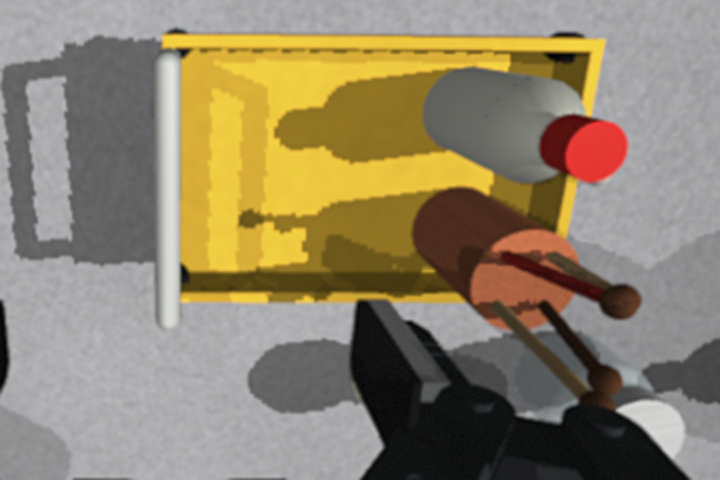

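Emit:
{"method": "step_arm", "body": {
  "moves": [2,27,-4,0,85,0,27,0,0,85,0,27,0,0,85,0,27,0,0,85,0,26,0,0,85,0,0,0,0,85]
}}

```text
t: 3.35
tcp_pos: [0.54, -0.3351, 0.1672]
tool_rot: [-89.9, 0.3, -7.7]
contact_force: [0.4, -0.0, 0.6]
gripper_width: 0.0848
```

```bash
python3 look.py wrist w2
```

```text
{'t': np.float64(3.35), 'tcp_pos': array([ 0.54  , -0.3351,  0.1672]), 'tool_rot': array([-89.8814,   0.2501,  -7.7015]), 'contact_force': array([ 0.4136, -0.0217,  0.6346]), 'ft_torque': array([0.0209, 0.0336, 0.0279]), 'q': array([ 22.8464,  40.402 ,   5.5483,  96.0415,  -5.2095,  44.0837,
       113.1398])}
```

View pics/w2.png

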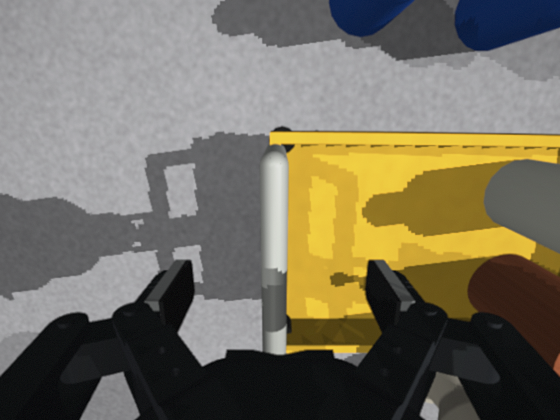

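The bar runs at column 275 between the pads (midpoint about column 280), so I close on it.

Emit:
{"method": "step_arm", "body": {
  "moves": [0,0,-1,0,40,0,0,0,0,30,0,0,0,0,20,0,0,0,0,16,0,0,0,0,10,0,0,0,0,5,0,0,0,0,5,0,0,0,0,5],
  "newtons": 40
}}

```text
t: 4.2
tcp_pos: [0.5408, -0.3384, 0.1702]
tool_rot: [-90.0, -0.0, -7.8]
contact_force: [0.4, 0.9, 5.4]
gripper_width: 0.0104
```

```bash
python3 look.py wrist w3
```

```text
{'t': np.float64(4.2), 'tcp_pos': array([ 0.5408, -0.3384,  0.1702]), 'tool_rot': array([-9.00167e+01, -3.64000e-02, -7.80580e+00]), 'contact_force': array([0.3678, 0.8925, 5.4471]), 'ft_torque': array([ 0.006 , -0.0086, -0.0101]), 'q': array([ 23.0217,  40.2389,   5.6159,  95.7975,  -5.1993,  44.1776,
       113.2399])}
```

View pics/w3.png

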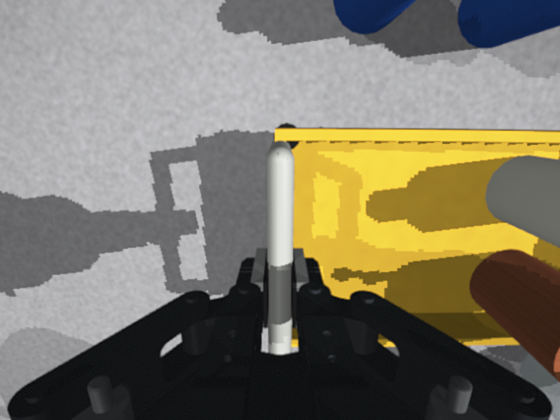

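Gripped square. I swing the caddy about its front axle by about 14.5°, with a slight lift first to ease the 5 N vertical force.

Emit:
{"method": "step_arm", "body": {
  "moves": [0,-1,0,0,5,3,0,0,-1,5,6.2,0,0.1,-2,5,6.2,0,0.1,-2,5,6.2,0,0.1,-2,5,6.2,0,0.1,-2,5,6.2,0,0.1,-2,5,6.2,0,0.1,-2,5,5,0,0.1,-1.6,5,0,0,0,0,5,0,0,0,0,5]
}}

```text
t: 5.35
tcp_pos: [0.5856, -0.3387, 0.1708]
tool_rot: [-90.0, 0.0, 6.8]
contact_force: [0.2, -0.7, -2.4]
gripper_width: 0.0108
```

```bash
python3 look.py top t2; python3 look.py wrist w4; python3 look.py scene s2; python3 - <<'E'
from h import *
i=cv2.imread('pics/top0.png')
crop(cv2.imread('pics/t2.png'),295,165,445,275,5,'pics/t2c.png')
crop(cv2.imread('pics/s2.png'),100,170,260,310,5,'pics/s2c.png')
E
```

```text
{'t': np.float64(5.35), 'tcp_pos': array([ 0.5856, -0.3387,  0.1708]), 'tool_rot': array([-8.99942e+01,  9.60000e-03,  6.77650e+00]), 'contact_force': array([ 0.1762, -0.6745, -2.3784]), 'ft_torque': array([-0.0315, -0.0728, -0.0483]), 'q': array([ 23.8092,  43.0585,   1.9511,  89.0844,  -1.7951,  47.8989,
       123.2155])}
{'t': np.float64(5.4), 'tcp_pos': array([ 0.5855, -0.3387,  0.1709]), 'tool_rot': array([-8.99982e+01,  1.12000e-02,  6.76340e+00]), 'contact_force': array([ 0.7877, -0.122 , -2.7746]), 'ft_torque': array([-0.0611, -0.0535, -0.0286]), 'q': array([ 23.8117,  43.0504,   1.9587,  89.0953,  -1.7962,  47.8955,
       123.2115])}
{'t': np.float64(5.45), 'tcp_pos': array([ 0.5854, -0.3388,  0.1709]), 'tool_rot': array([-9.00009e+01,  1.40000e-02,  6.76300e+00]), 'contact_force': array([-0.1573,  0.1081, -2.8246]), 'ft_torque': array([-0.0427, -0.0546, -0.0209]), 'q': array([ 23.8117,  43.0461,   1.963 ,  89.1007,  -1.7948,  47.8954,
       123.2134])}
```

View pics/t2c.png

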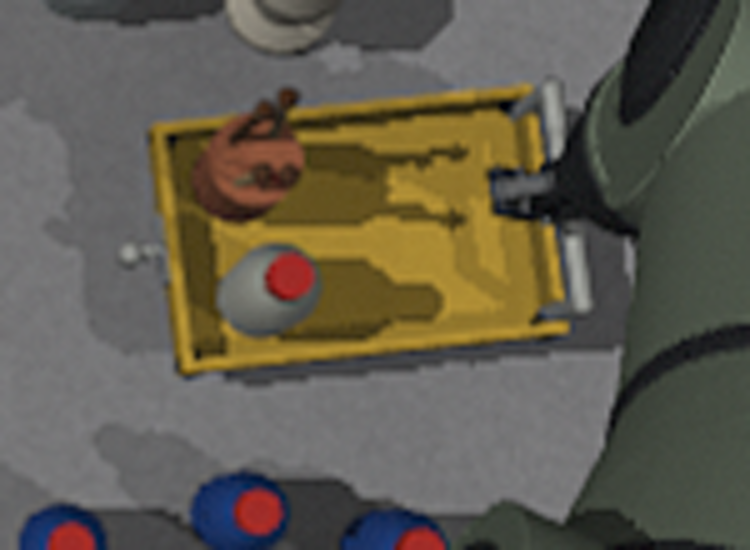

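View pics/w4.png

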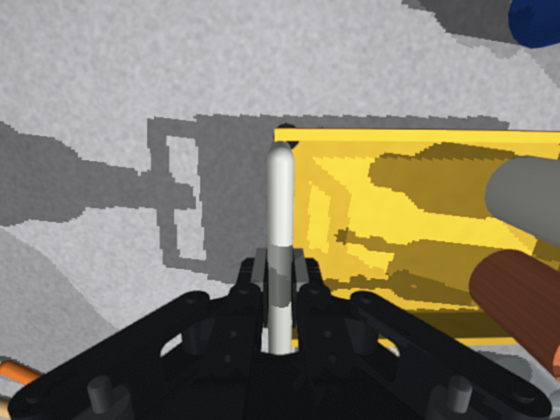

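View pics/s2c.png

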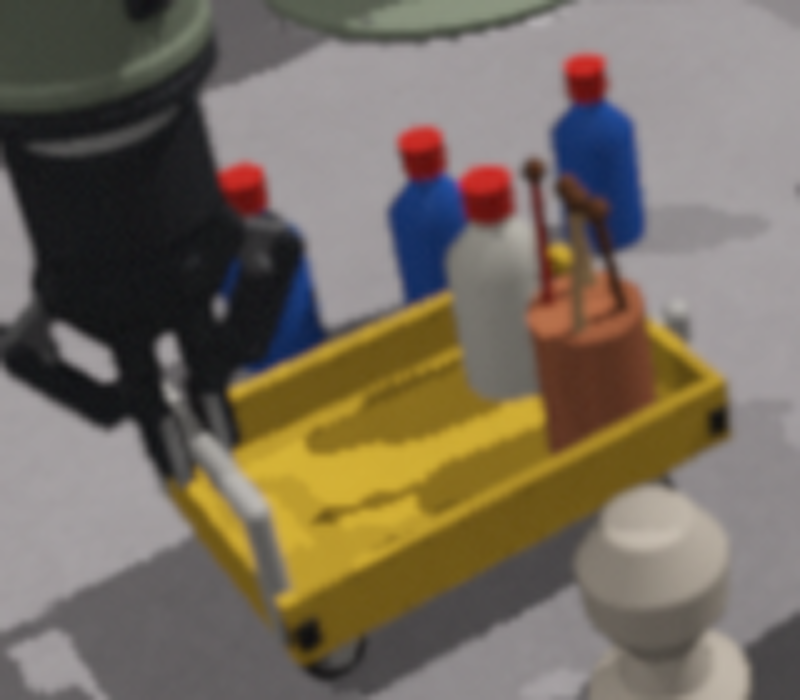

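```bash
cat > fr.py <<'E'
from h import *
def c1(p): return np.array(p)/5.+[295,165]-0.4
O=np.array([.528,.164]);a=np.radians(6.95)
d=np.array([-np.sin(a),np.cos(a)]);x=np.array([np.cos(a),np.sin(a)])
def dock(P): P=np.atleast_2d(P)[:,:2]-O; return np.round(np.c_[P@x,P@d]*1e3,1)
E
python3 - <<'E'
from fr import *
st=p2w('top',c1([(130,251)]),.068)
co=p2w('top',c1([(152,126),(184,374),(570,328),(532,86)]),.075)
hd=p2w('top',c1([(553,84),(579,308)]),.117)
print('striker',dock(st),'corners',dock(co),'handle ends',dock(hd),dock(hd.mean(0)))
print('tcp',dock([.5854,-.3388]))
# check scale: battens again in dock frame, corner centreline
c2=lambda p:np.array(p)/5.+[120,170]-0.4
print(dock(p2w('top',c2([(48,193),(525,138),(66,467),(555,417)]),.06)))
print('screws',dock(p2w('top',c2([(321,149),(476,133),(345,451),(504,433)]),.06)))
E
```

```text
striker [[  -1.7 -266.9]] corners [[  68.  -287.7]
 [ -75.6 -287.8]
 [ -73.8 -508.8]
 [  67.1 -508.3]] handle ends [[  59.5 -506.7]
 [ -66.1 -502. ]] [[  -3.3 -504.4]]
tcp [[  -3.9 -506.1]]
[[ 79.2 278.1]
 [ 81.1   2.7]
 [-78.5 277.9]
 [-81.3   0.8]]
screws [[ 87.6 120.4]
 [ 87.2  30.6]
 [-87.2 120.9]
 [-87.1  30.5]]
```

The caddy is now aligned with the bay to within about 0.5°. Its lateral offset is about -3 mm, and its nose is about 287 mm before the mouth. I push straight forward in the open.

Emit:
{"method": "step_arm", "body": {
  "moves": [0,0.3,3,0,5,0,0,6,0,5,0,0,10,0,5,0,0,10,0,5,0,0,10,0,5,0,0,10,0,5,0,0,10,0,5,0,0,10,0,5,0,0,10,0,5,0,0,10,0,5,0,0,6,0,5,0,0,3,0,5]
}}

```text
t: 6.7
tcp_pos: [0.5741, -0.2406, 0.1706]
tool_rot: [-90.0, 0.0, 6.8]
contact_force: [0.6, 0.5, -2.3]
gripper_width: 0.0107
```

```bash
python3 look.py top t3; python3 look.py scene s3; python3 - <<'E'
from h import *
crop(cv2.imread('pics/t3.png'),255,165,405,275,5,'pics/t3c.png')
crop(cv2.imread('pics/s3.png'),100,170,260,310,5,'pics/s3c.png')
E
```

```text
{'t': np.float64(6.7), 'tcp_pos': array([ 0.5741, -0.2406,  0.1706]), 'tool_rot': array([-8.99904e+01,  2.30000e-03,  6.83460e+00]), 'contact_force': array([ 0.6201,  0.5412, -2.3418]), 'ft_torque': array([-0.0269, -0.0549, -0.0853]), 'q': array([ 15.9223,  38.8773,   2.0298,  98.1408,  -1.8787,  43.0209,
       115.7113])}
{'t': np.float64(6.75), 'tcp_pos': array([ 0.5741, -0.2404,  0.1706]), 'tool_rot': array([-8.99837e+01,  1.70000e-03,  6.83710e+00]), 'contact_force': array([ 0.5599,  0.7211, -2.3795]), 'ft_torque': array([ 0.0857, -0.0404, -0.03  ]), 'q': array([ 15.9189,  38.8789,   2.0223,  98.1408,  -1.8812,  43.0215,
       115.7064])}
```

View pics/t3c.png

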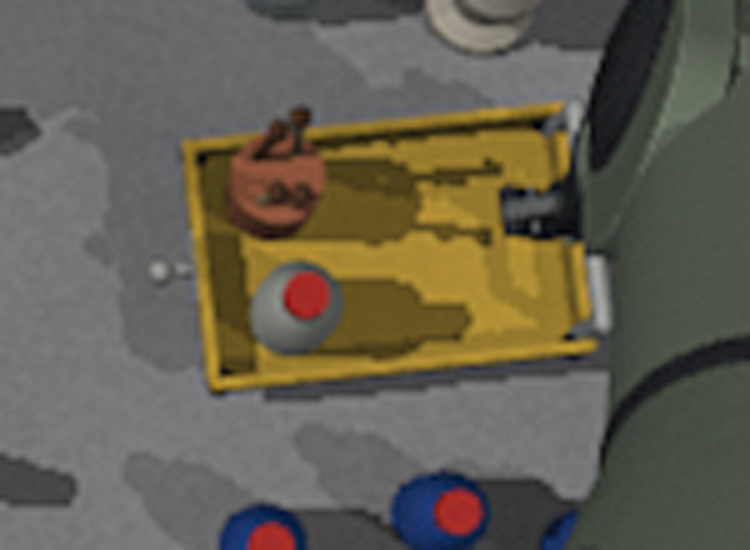

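View pics/s3c.png

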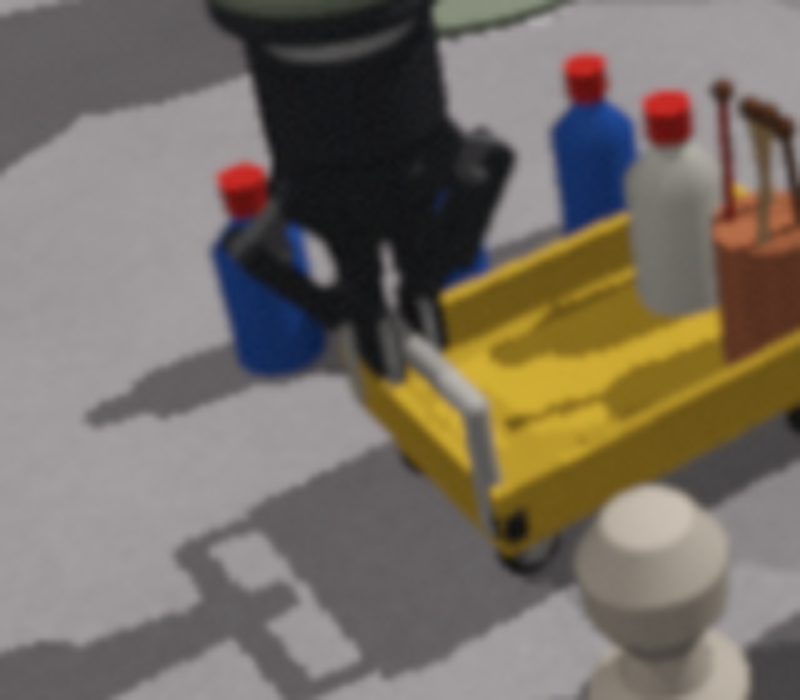

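```bash
python3 - <<'E'
from fr import *
c=lambda p: np.array(p)/5.+[255,165]-0.4
print('striker',dock(p2w('top',c([(160,271)]),.068)))
print('corners',dock(p2w('top',c([(185,144),(214,389),(597,346),(565,104)]),.075)))
tcp=np.array([.5741,-.2404]);print(dock(tcp))
b=np.radians(6.9);f=np.array([-np.sin(b),np.cos(b)]);r=np.array([f[1],-f[0]])
o=tcp+.107*f+.001*r
for X,Y in((45,-87),(-45,-87),(45,-63),(57,-75),(33,-75)):
  q=o+r*X/1e3+f*Y/1e3
  print(X,Y,(w2p('scene',[[q[0],q[1],.015],[q[0],q[1],.0]])-[100,170]+.4)*5)
E
```

```text
striker [[  -2.4 -168.6]]
corners [[  68.2 -191. ]
 [ -73.4 -191.1]
 [ -73.2 -409.9]
 [  67.3 -411.2]]
[[  -3.2 -407. ]]
45 -87 [[528.94302602 541.15584499]
 [533.29005581 565.08040621]]
-45 -87 [[431.15182719 444.03380444]
 [436.03747519 467.43606633]]
45 -63 [[573.38888016 517.29943711]
 [577.25369043 541.15735214]]
57 -75 [[565.44002295 542.83487146]
 [569.45071329 566.78955745]]
33 -75 [[537.40580961 515.7036222 ]
 [541.59652842 539.53126122]]
```

Both castors trail: the right wheel's foot is at crop (533,570), against a predicted (533,565). The lateral offset is still about -2.8 mm, so I steer 1° to the right and carry on.

Emit:
{"method": "step_arm", "body": {
  "moves": [0,0,5,0,5,-1,0,8,0.3,5,-1,0,10,0.35,5,-1,0,10,0.35,5,0,0,10,0,5,0,0,10,0,5,0,0,10,0,5,0,0,10,0,5,0,0,10,0,5,0,0,10,0,5,0,0,7,0,5,0,0,4,0,5]
}}

```text
t: 8.0
tcp_pos: [0.5602, -0.1374, 0.1706]
tool_rot: [-90.0, -0.0, 5.8]
contact_force: [-0.1, -0.4, -1.6]
gripper_width: 0.0104
```

```bash
python3 look.py top t4; python3 look.py scene s4; python3 - <<'E'
from h import *
crop(cv2.imread('pics/t4.png'),205,165,355,275,5,'pics/t4c.png')
crop(cv2.imread('pics/s4.png'),140,150,300,290,5,'pics/s4c.png')
E
```

```text
{'t': np.float64(8.0), 'tcp_pos': array([ 0.5602, -0.1374,  0.1706]), 'tool_rot': array([-89.992 ,  -0.    ,   5.8338]), 'contact_force': array([-0.0951, -0.355 , -1.6014]), 'ft_torque': array([-0.0463, -0.1896, -0.1538]), 'q': array([  6.1234,  35.5575,   2.5139, 105.3554,  -2.3283,  39.1383,
       105.8091])}
{'t': np.float64(8.05), 'tcp_pos': array([ 0.5601, -0.1371,  0.1706]), 'tool_rot': array([-8.99769e+01,  6.10000e-03,  5.84960e+00]), 'contact_force': array([ 1.3704,  1.9272, -2.3584]), 'ft_torque': array([ 0.099 , -0.2254, -0.1044]), 'q': array([  6.1065,  35.5537,   2.4976, 105.3658,  -2.3338,  39.141 ,
       105.7993])}
```

View pics/t4c.png

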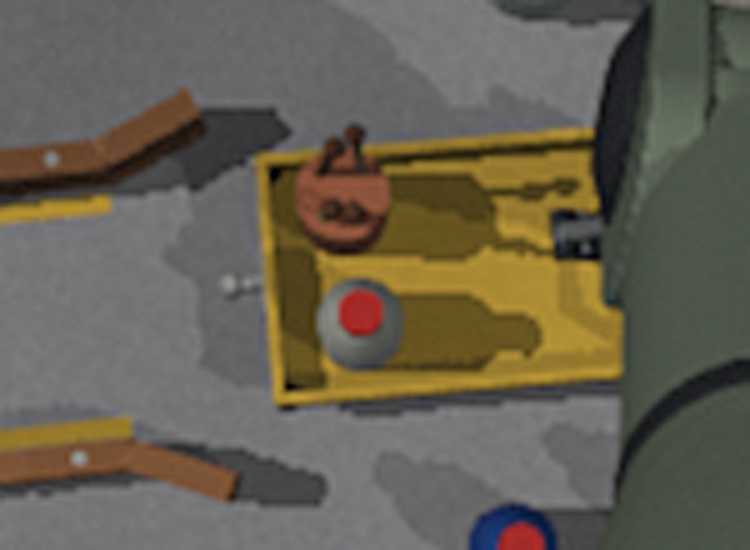

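View pics/s4c.png

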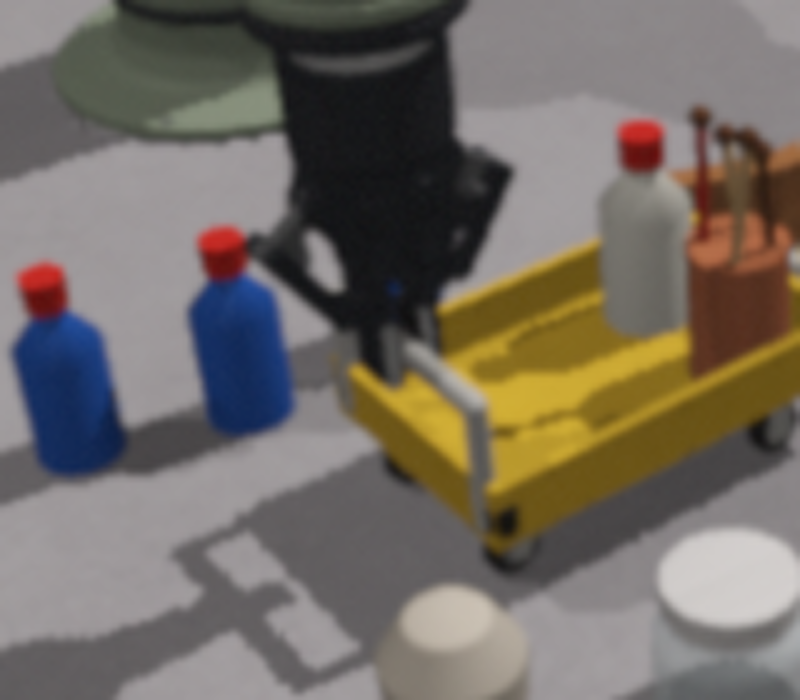

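```bash
python3 - <<'E'
from fr import *
c=lambda p: np.array(p)/5.+[205,165]-0.4
print('striker',dock(p2w('top',c([(229,285)]),.068)))
print('corners',dock(p2w('top',c([(257,157),(279,405),(625,374)]),.075)))
print(dock([.5601,-.1371]))
E
```

```text
striker [[  1.  -64.8]]
corners [[  71.9  -88.6]
 [ -70.8  -86.2]
 [ -75.1 -282.7]]
[[  -4.6 -302.8]]
```

Emit:
{"method": "step_arm", "body": {
  "moves": [0,0,7,0,5,0,0,10,0,5,0.85,0,6,-0.28,5,0.85,0,6,-0.28,5,0.85,0,6,-0.28,5,0.85,0,6,-0.28,5,0,0,8,0,5,0,0,8,0,5,0,0,8,0,5,0,0,8,0,5,0,0,5,0,5,0,0,2,0,5]
}}

```text
t: 9.3
tcp_pos: [0.5545, -0.0576, 0.1706]
tool_rot: [-90.0, 0.0, 7.0]
contact_force: [0.9, -0.2, -2.5]
gripper_width: 0.0107
```

```bash
python3 look.py top t5;  python3 - <<'E'
from h import *
crop(cv2.imread('pics/t5.png'),165,165,315,275,5,'pics/t5c.png')
E
```

```text
{'t': np.float64(9.3), 'tcp_pos': array([ 0.5545, -0.0576,  0.1706]), 'tool_rot': array([-8.99916e+01,  1.10000e-03,  6.95860e+00]), 'contact_force': array([ 0.8623, -0.1649, -2.4936]), 'ft_torque': array([-0.0071, -0.2627, -0.1743]), 'q': array([ -1.9303,  34.1938,   2.469 , 108.2885,  -2.2893,  37.5666,
        98.8859])}
```

View pics/t5c.png

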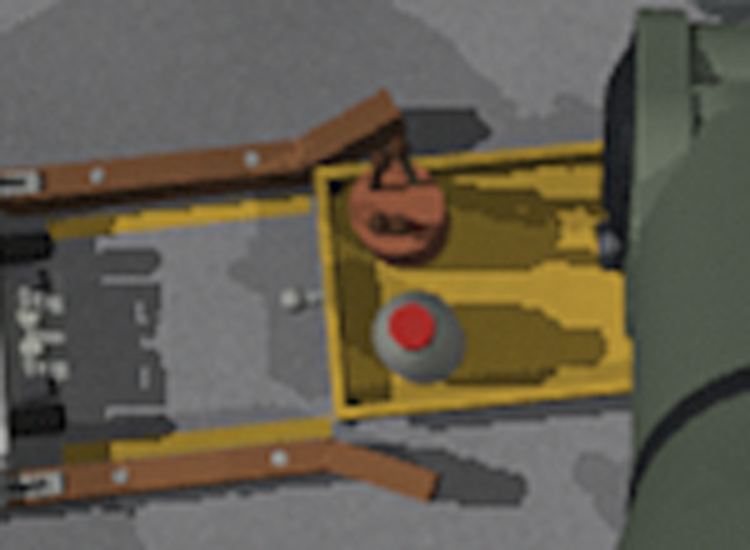

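```bash
python3 - <<'E'
from fr import *
c=lambda p: np.array(p)/5.+[165,165]-0.4
print('striker',dock(p2w('top',c([(291,298)]),.068)))
print('corners',dock(p2w('top',c([(315,170),(339,419),(634,390)]),.075)))
print('tcp',dock([.5545,-.0576]))
print('battens inner at mouth',dock(p2w('top',c([(300,171),(200,181),(330,440),(230,450)]),.06)))
print('buffers front tips',dock(p2w('top',c([(50,245),(65,416)]),.055)))
print('roller',dock(p2w('top',c([(25,297),(30,340)]),.068)))
c2=lambda p:np.array(p)/5.+[120,170]-0.4
print('buffers front tips0',dock(p2w('top',c2([(276,220),(290,392)]),.055)))
E
```

```text
striker [[ 2.3 14.3]]
corners [[  73.3   -7. ]
 [ -69.9   -7. ]
 [ -72.1 -174.2]]
tcp [[  -0.5 -223.2]]
battens inner at mouth [[ 76.4   3.1]
 [ 76.9  61.1]
 [-80.2   0.7]
 [-79.5  57.7]]
buffers front tips [[ 50.  151.2]
 [-49.4 150.3]]
roller [[ 19.6 164.7]
 [ -5.2 163.7]]
buffers front tips0 [[ 49.9 150.6]
 [-50.  150.4]]
```

```bash
python3 - <<'E'
from fr import *
c=lambda p: np.array(p)/5.+[165,165]-0.4
print('screws',dock(p2w('top',c([(97,175),(251,158),(121,476),(279,458)]),.06)))
i=cv2.imread('pics/t5.png')
crop(i,215,190,255,220,18,'pics/t5a.png')
crop(i,215,232,255,262,18,'pics/t5b.png')
E
```

```text
screws [[ 87.  119.9]
 [ 87.2  30.6]
 [-87.3 120.4]
 [-87.1  30.5]]
```

View pics/t5a.png

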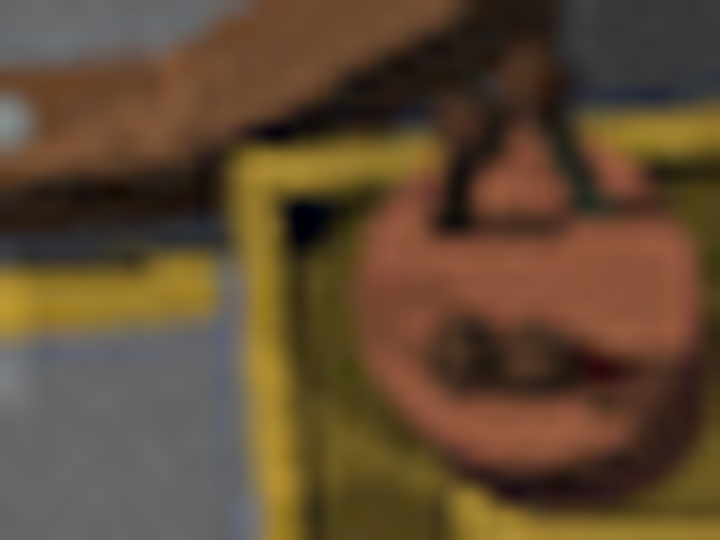

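View pics/t5b.png

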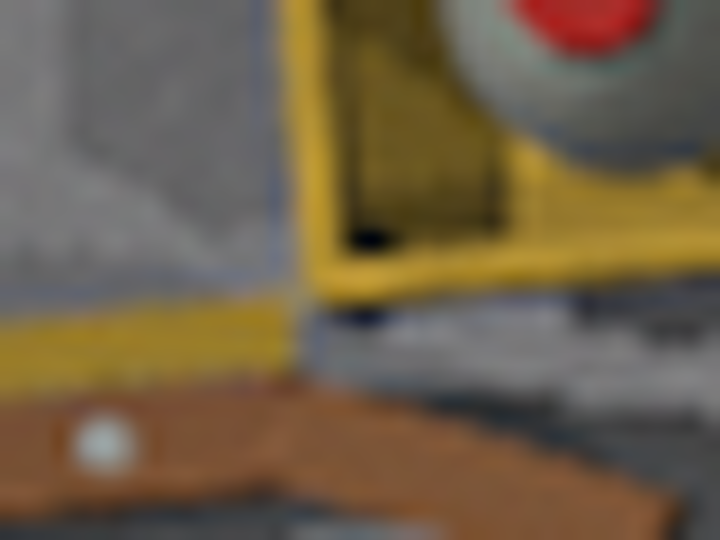

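```bash
python3 - <<'E'
from fr import *
e=lambda p,y0: np.array(p)/18.+[215,y0]-0.47
print(dock(p2w('top',[e((232,150),190),e((312,303),232)],.075)))
print(dock(p2w('top',[e((312,378),232),e((100,400),232),e((170,170),190)],.06)))
print(robot.camera_model('wrist') and w2p('top',[[.5545-.0,-.0576,.115]]))
E
```

```text
[[ 75.5  -6.7]
 [-69.6  -5.5]]
[[-80.4  -2.9]
 [-80.1  30.7]
 [ 76.1   5. ]]
[[306.53822901 213.87555166]]
```

The nose sits about 2 mm to the +x side of the bay axis, inside the 3 mm play. I steer 1° left while entering.

Emit:
{"method": "step_arm", "body": {
  "moves": [1.05,0,2,-0.33,5,1.05,0,2,-0.33,5,1.05,0,2,-0.34,5,0,0,6,0,5,0,0,8,0,5,0,0,8,0,5,0,0,8,0,5,0,0,8,0,5,0,0,6,0,5,0,0,3,0,5]
}}

```text
t: 10.35
tcp_pos: [0.5504, -0.0046, 0.1706]
tool_rot: [-90.0, -0.0, 8.0]
contact_force: [1.4, -0.4, -2.0]
gripper_width: 0.0107
```

```bash
python3 look.py top t6;  python3 - <<'E'
from h import *
crop(cv2.imread('pics/t6.png'),145,170,275,275,6,'pics/t6c.png')
E
```

```text
{'t': np.float64(10.35), 'tcp_pos': array([ 0.5504, -0.0046,  0.1706]), 'tool_rot': array([-8.99891e+01, -1.60000e-03,  7.96150e+00]), 'contact_force': array([ 1.4313, -0.3509, -1.9519]), 'ft_torque': array([-0.0123, -0.3198, -0.2649]), 'q': array([ -7.4203,  33.6929,   2.3925, 109.357 ,  -2.2239,  36.9928,
        94.3088])}
```

View pics/t6c.png

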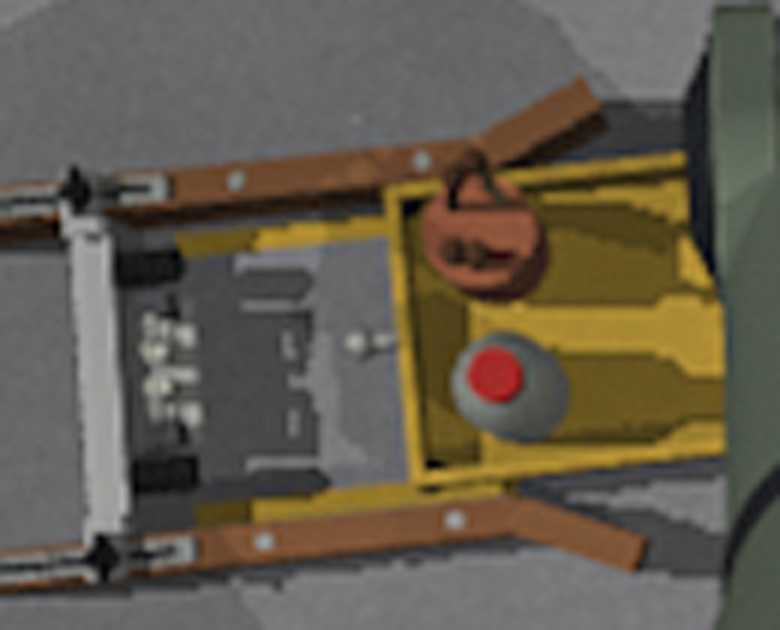

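```bash
python3 - <<'E'
from fr import *
c=lambda p: np.array(p)/6.+[145,170]-0.42
print('striker',dock(p2w('top',c([(357,341)]),.068)))
print('corners',dock(p2w('top',c([(385,186),(412,490),(725,451),(685,154)]),.075)))
print('battens inner',dock(p2w('top',c([(385,184),(260,197),(300,523),(430,510)]),.06)))
print('tcp',dock([.5504,-.0046]))
print('rollers',dock(p2w('top',c([(153,348),(159,383)]),.072)),'bufs',dock(p2w('top',c([(182,265),(198,473)]),.055)))
E
```

```text
striker [[ 1.9 67.8]]
corners [[  73.5   47. ]
 [ -71.8   47.3]
 [ -70.  -100.5]
 [  73.2  -96.7]]
battens inner [[ 77.2  49.1]
 [ 77.5 109.4]
 [-80.5 103.4]
 [-81.3  41.8]]
tcp [[   1.8 -170.1]]
rollers [[  8.7 163.1]
 [ -8.1 161.6]] bufs [[ 49.5 150.3]
 [-51.2 150.5]]
```

Emit:
{"method": "step_arm", "body": {
  "moves": [0.8,0,3,-0.25,5,0.8,0,4,-0.25,5,0.8,0,5,-0.25,5,0,0,7,0,5,0,0,7,0,5,0,0,7,0,5,0,0,7,0,5,0,0,7,0,5,0,0,5,0,5,0,0,3,0,5,0,0,1,0,5]
}}

```text
t: 11.5
tcp_pos: [0.5444, 0.0506, 0.1706]
tool_rot: [-90.0, -0.0, 8.7]
contact_force: [3.1, -0.0, -1.0]
gripper_width: 0.0105
```

```bash
python3 look.py top t7; python3 look.py scene s7; python3 - <<'E'
from h import *
crop(cv2.imread('pics/t7.png'),145,170,275,275,6,'pics/t7c.png')
crop(cv2.imread('pics/s7.png'),250,130,420,260,4.5,'pics/s7c.png')
E
```

```text
{'t': np.float64(11.5), 'tcp_pos': array([0.5444, 0.0506, 0.1706]), 'tool_rot': array([-8.99986e+01, -6.00000e-04,  8.68840e+00]), 'contact_force': array([ 3.104 , -0.0307, -1.0331]), 'ft_torque': array([-0.0387, -0.3677, -0.3048]), 'q': array([-13.2783,  33.4447,   2.4236, 109.9005,  -2.2373,  36.6986,
        89.2269])}
{'t': np.float64(11.55), 'tcp_pos': array([0.5444, 0.0505, 0.1706]), 'tool_rot': array([-8.99993e+01,  1.10000e-03,  8.68340e+00]), 'contact_force': array([ 2.0675,  1.1982, -1.4682]), 'ft_torque': array([ 0.1166, -0.3794, -0.2933]), 'q': array([-13.2699,  33.4442,   2.4235, 109.9004,  -2.2361,  36.701 ,
        89.2293])}
```

View pics/t7c.png

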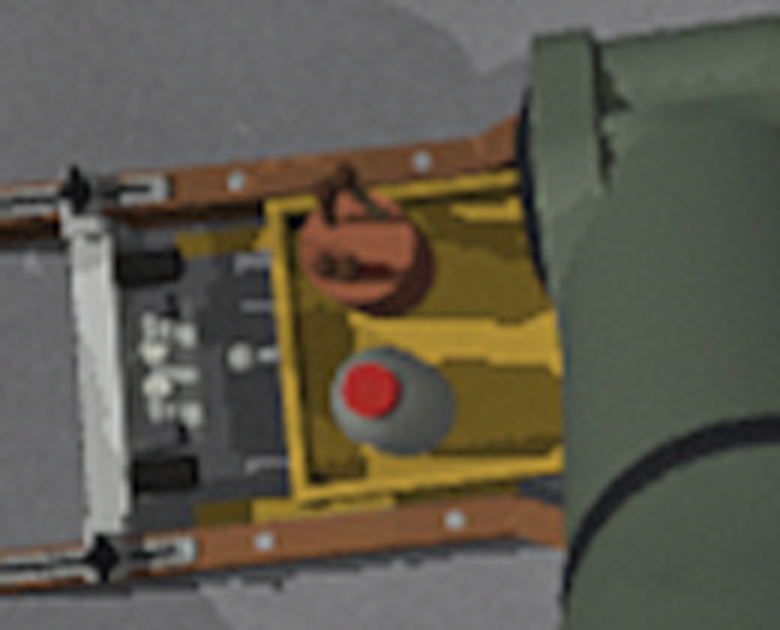

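View pics/s7c.png

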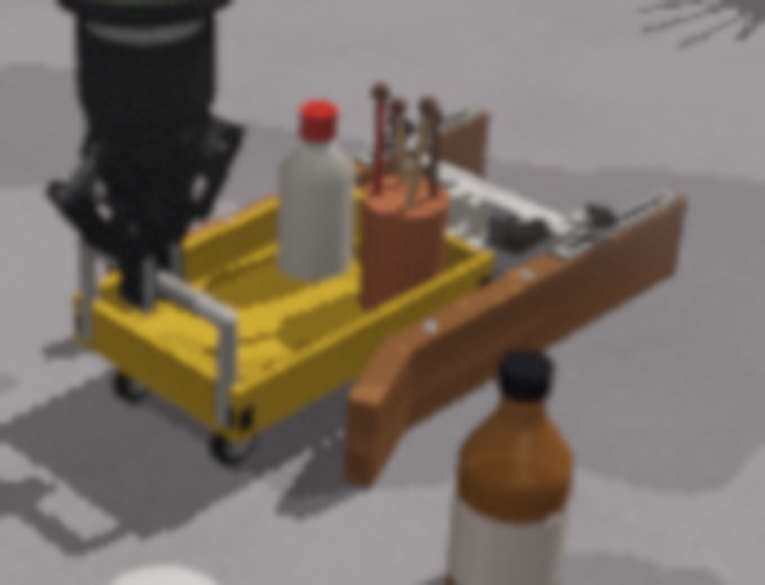

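```bash
python3 - <<'E'
from fr import *
c=lambda p: np.array(p)/6.+[145,170]-0.42
print('striker',dock(p2w('top',c([(241,357)]),.068)))
print('corners',dock(p2w('top',c([(265,202),(294,505),(565,467),(520,172)]),.075)))
print('rollers',dock(p2w('top',c([(153,348),(159,383)]),.068)))
print('tcp',dock([.5444,.0505]))
E
```

```text
striker [[  0.4 123.1]]
corners [[ 72.1 104.3]
 [-72.6 102.7]
 [-69.1 -25. ]
 [ 73.2 -17.5]]
rollers [[  9.2 164.1]
 [ -7.7 162.5]]
tcp [[   2.5 -114.7]]
```

Emit:
{"method": "step_arm", "body": {
  "moves": [-0.6,0,2,0.2,5,-0.6,0,4,0.2,5,-0.6,0,5,0.2,5,0,0,5,0,5,0,0,4,0,5,0,0,3,0,5,0,0,1,0,5,0,0,0,0,5]
}}

```text
t: 12.4
tcp_pos: [0.5392, 0.0738, 0.1706]
tool_rot: [-90.0, 0.0, 8.1]
contact_force: [2.2, 0.4, -1.2]
gripper_width: 0.0106
```

```bash
python3 look.py top t8;cat > fs.py <<'E'
from fr import *
s=robot.read_state();F=s['contact_force']
print(s['t'].round(2) if hasattr(s['t'],'round') else s['t'],'dock F x,y',round(float(F[:2]@x),2),round(float(F[:2]@d),2),'Fz',round(F[2],2),'tcp dock',dock(s['tcp_pos']),s['tool_rot'].round(2))
E
python3 fs.py; python3 - <<'E'
from h import *
crop(cv2.imread('pics/t8.png'),145,170,275,275,6,'pics/t8c.png')
E
```

```text
{'t': np.float64(12.4), 'tcp_pos': array([0.5392, 0.0738, 0.1706]), 'tool_rot': array([-9.00004e+01,  3.00000e-04,  8.08220e+00]), 'contact_force': array([ 2.1552,  0.4151, -1.2479]), 'ft_torque': array([ 0.0934, -0.3455, -0.3273]), 'q': array([-15.9925,  33.2816,   2.6837, 110.2838,  -2.4758,  36.4893,
        86.3246])}
12.45 dock F x,y 1.26 0.51 Fz -1.42 tcp dock [[  0.2 -91. ]] [-90.     0.     8.07]
```

View pics/t8c.png

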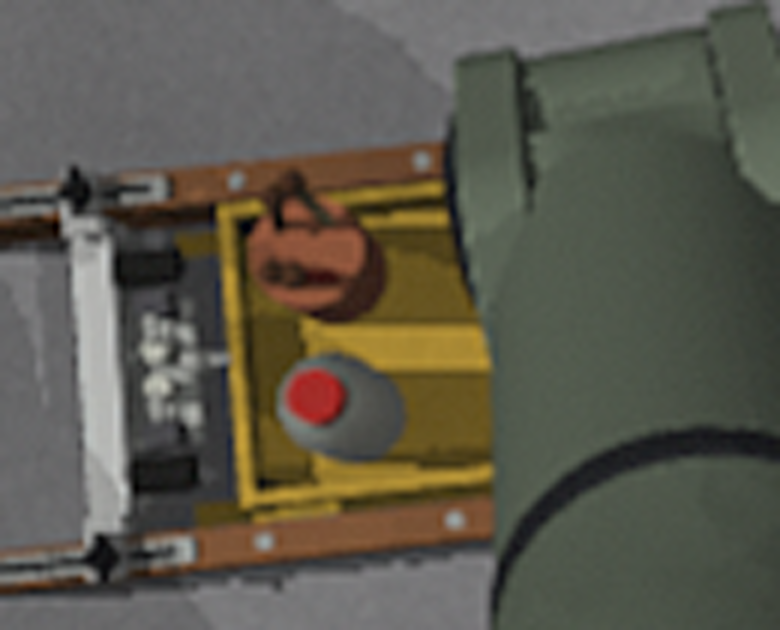

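Nose at about 127 mm with no contact yet. From here I feel my way in.

Emit:
{"method": "step_arm", "body": {
  "moves": [0,0,2,0,5,0,0,2,0,5,0,0,1,0,5,0,0,0,0,5]
}}

```text
t: 12.85
tcp_pos: [0.5385, 0.0788, 0.1706]
tool_rot: [-90.0, 0.0, 8.1]
contact_force: [2.6, 0.2, -2.4]
gripper_width: 0.0104
```

Emit:
{"method": "step_arm", "body": {
  "moves": [0,0,1,0,5,0,0,1,0,5,0,0,1,0,5,0,0,0,0,5]
}}

```text
t: 13.25
tcp_pos: [0.5382, 0.0816, 0.1707]
tool_rot: [-90.0, -0.0, 8.1]
contact_force: [2.4, -1.2, -1.1]
gripper_width: 0.0106
```

```bash
python3 fs.py
```

```text
13.25 dock F x,y 2.25 -1.46 Fz -1.11 tcp dock [[  0.2 -83.1]] [-9.001e+01 -1.000e-02  8.070e+00]
```

Emit:
{"method": "step_arm", "body": {
  "moves": [0,0,1,0,5,0,0,1,0,5,0,0,0,0,5]
}}

```text
t: 13.55
tcp_pos: [0.5378, 0.0835, 0.1706]
tool_rot: [-90.0, 0.0, 8.1]
contact_force: [2.6, -2.6, -0.6]
gripper_width: 0.0107
```

Emit:
{"method": "step_arm", "body": {
  "moves": [0,0,1,0,5,0,0,1,0,5,0,0,0,0,5]
}}

```text
t: 13.85
tcp_pos: [0.5376, 0.0855, 0.1706]
tool_rot: [-90.0, 0.0, 8.1]
contact_force: [3.6, -3.2, -0.3]
gripper_width: 0.0106
```

Emit:
{"method": "step_arm", "body": {
  "moves": [0,0,1,0,5,0,0,1,0,5,0,0,0,0,5]
}}

```text
t: 14.15
tcp_pos: [0.5373, 0.0875, 0.1706]
tool_rot: [-90.0, 0.0, 8.1]
contact_force: [3.1, -2.7, -1.0]
gripper_width: 0.0105
```

```bash
python3 fs.py
```

```text
14.15 dock F x,y 2.78 -3.08 Fz -1.01 tcp dock [[ -0. -77.]] [-90.01   0.     8.07]
```

Emit:
{"method": "step_arm", "body": {
  "moves": [0,0,1,0,5,0,0,0,0,5]
}}

```text
t: 14.35
tcp_pos: [0.5371, 0.0887, 0.1706]
tool_rot: [-90.0, -0.0, 8.1]
contact_force: [2.1, -2.0, -0.3]
gripper_width: 0.0103
```

Emit:
{"method": "step_arm", "body": {
  "moves": [0,0,1,0,5,0,0,0,0,5]
}}

```text
t: 14.55
tcp_pos: [0.537, 0.0899, 0.1706]
tool_rot: [-90.0, -0.0, 8.1]
contact_force: [3.2, -1.1, -0.3]
gripper_width: 0.0104
```

Emit:
{"method": "step_arm", "body": {
  "moves": [0,0,1,0,5,0,0,0,0,5]
}}

```text
t: 14.75
tcp_pos: [0.5368, 0.0909, 0.1706]
tool_rot: [-90.0, -0.0, 8.1]
contact_force: [2.5, 0.1, -1.3]
gripper_width: 0.0109
```

```bash
python3 fs.py; python3 look.py top t9; python3 - <<'E'
from h import *
crop(cv2.imread('pics/t9.png'),145,190,225,260,9,'pics/t9c.png')
E
```

```text
14.75 dock F x,y 2.47 -0.15 Fz -1.34 tcp dock [[ -0.1 -73.6]] [-89.98  -0.     8.08]
{'t': np.float64(14.75), 'tcp_pos': array([0.5368, 0.0909, 0.1706]), 'tool_rot': array([-8.99827e+01, -1.20000e-03,  8.08420e+00]), 'contact_force': array([ 2.4667,  0.1457, -1.3369]), 'ft_torque': array([ 0.0109, -0.4775, -0.3054]), 'q': array([-17.8344,  33.2984,   2.7387, 110.2584,  -2.5564,  36.4971,
        84.5948])}
```

View pics/t9c.png

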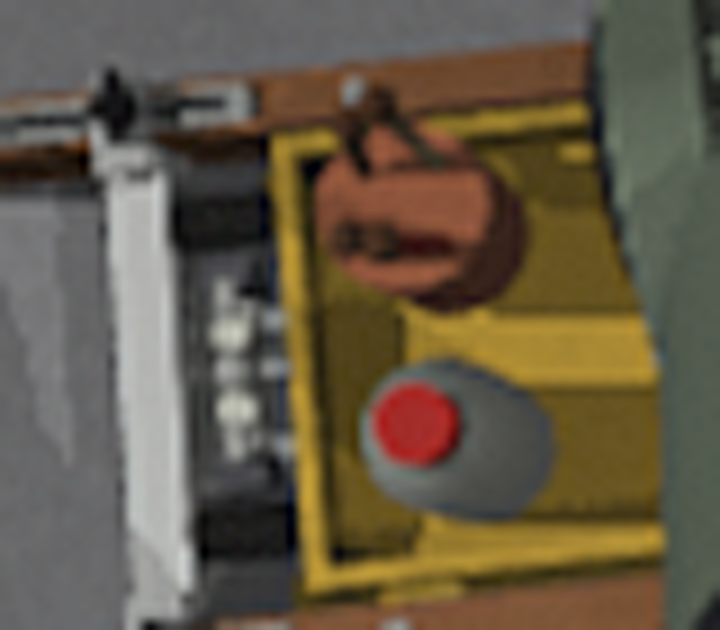

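The resisting force rose and then fell to zero, so the striker is passing the rollers. I continue gently until the buffers push back.

Emit:
{"method": "step_arm", "body": {
  "moves": [0,0,1,0,5,0,0,0,0,5]
}}

```text
t: 15.0
tcp_pos: [0.5367, 0.0919, 0.1706]
tool_rot: [-90.0, -0.0, 8.1]
contact_force: [2.1, 0.7, -2.2]
gripper_width: 0.0106
```

Emit:
{"method": "step_arm", "body": {
  "moves": [0,0,1,0,5,0,0,0,0,5]
}}

```text
t: 15.2
tcp_pos: [0.5366, 0.0928, 0.1706]
tool_rot: [-90.0, -0.0, 8.1]
contact_force: [2.1, 1.4, -2.1]
gripper_width: 0.0101
```

Emit:
{"method": "step_arm", "body": {
  "moves": [0,0,1,0,5,0,0,0,0,5]
}}

```text
t: 15.4
tcp_pos: [0.5364, 0.0939, 0.1706]
tool_rot: [-90.0, -0.0, 8.1]
contact_force: [2.2, 2.9, -2.8]
gripper_width: 0.0105
```

```bash
python3 fs.py
```

```text
15.4 dock F x,y 2.51 2.62 Fz -2.78 tcp dock [[ -0.1 -70.6]] [-89.98  -0.     8.09]
```

The force has reversed: the catch now pulls the caddy inward with about 2.6 N, so it has snapped through. I follow it to the buffers.

Emit:
{"method": "step_arm", "body": {
  "moves": [0,0,1,0,5,0,0,0,0,5]
}}

```text
t: 15.6
tcp_pos: [0.5363, 0.0948, 0.1706]
tool_rot: [-90.0, -0.0, 8.1]
contact_force: [2.6, 4.7, -2.4]
gripper_width: 0.0108
```

Emit:
{"method": "step_arm", "body": {
  "moves": [0,0,1,0,5,0,0,0,0,5]
}}

```text
t: 15.8
tcp_pos: [0.5361, 0.0957, 0.1706]
tool_rot: [-90.0, 0.0, 8.1]
contact_force: [1.6, 5.0, -2.7]
gripper_width: 0.0106
```

```bash
python3 fs.py
```

```text
15.8 dock F x,y 2.23 4.73 Fz -2.66 tcp dock [[ -0.2 -68.7]] [-89.99   0.     8.08]
```

Emit:
{"method": "step_arm", "body": {
  "moves": [0,0,1,0,5,0,0,0,0,5]
}}

```text
t: 16.0
tcp_pos: [0.536, 0.0967, 0.1706]
tool_rot: [-90.0, 0.0, 8.1]
contact_force: [2.1, 4.4, -2.6]
gripper_width: 0.0105
```

Emit:
{"method": "step_arm", "body": {
  "moves": [0,0,0.7,0,5,0,0,0,0,5]
}}

```text
t: 16.2
tcp_pos: [0.5359, 0.097, 0.1706]
tool_rot: [-90.0, 0.0, 8.1]
contact_force: [1.9, 2.4, -1.6]
gripper_width: 0.0103
```

```bash
python3 fs.py
```

```text
16.2 dock F x,y 2.19 2.17 Fz -1.61 tcp dock [[ -0.3 -67.5]] [-9.002e+01  1.000e-02  8.060e+00]
```

Emit:
{"method": "step_arm", "body": {
  "moves": [0,0,0.5,0,5,0,0,0,0,5]
}}

```text
t: 16.4
tcp_pos: [0.5359, 0.0971, 0.1706]
tool_rot: [-90.0, 0.0, 8.0]
contact_force: [2.4, -2.7, -0.7]
gripper_width: 0.0106
```

```bash
python3 fs.py; python3 look.py scene s10; python3 - <<'E'
from h import *
crop(cv2.imread('pics/s10.png'),250,130,420,260,4.5,'pics/s10c.png')
E
```

```text
16.4 dock F x,y 2.1 -2.93 Fz -0.7 tcp dock [[ -0.3 -67.3]] [-9.004e+01  1.000e-02  8.040e+00]
{'t': np.float64(16.4), 'tcp_pos': array([0.5359, 0.0971, 0.1706]), 'tool_rot': array([-9.00352e+01,  6.00000e-03,  8.04180e+00]), 'contact_force': array([ 2.4356, -2.6502, -0.7014]), 'ft_torque': array([-0.4893, -0.4162, -0.2964]), 'q': array([-18.5835,  33.3127,   2.8258, 110.2316,  -2.5502,  36.5258,
        83.8704])}
```

View pics/s10c.png

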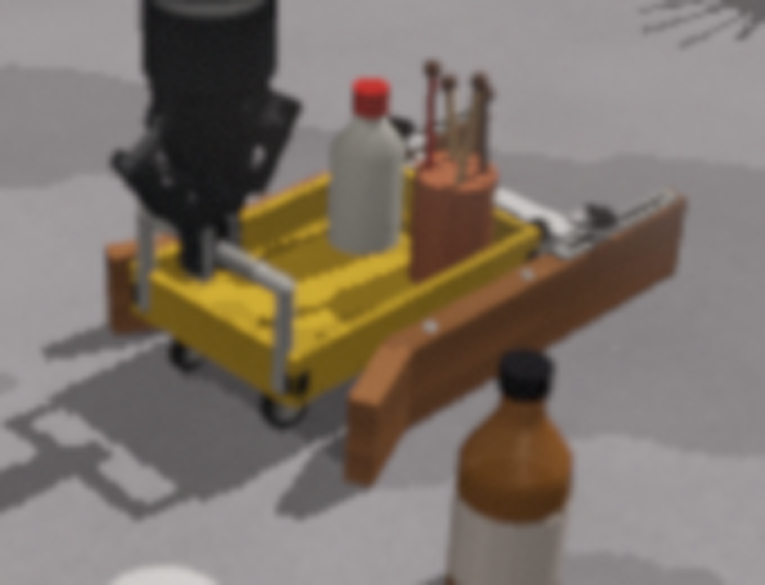

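The buffers stop it at -67.3 mm with the force reversed, so the caddy is home. I ease the command back 0.3 mm, open, and lift clear.

Emit:
{"method": "step_arm", "body": {
  "moves": [0,0,-0.3,0,5,0,0,0,0,20,0,0,0,0,40,0,0,0,0,60,0,0,0,0,70,0,0,0,0,70,0,0,0,0,70]
}}

```text
t: 17.15
tcp_pos: [0.5359, 0.0974, 0.1706]
tool_rot: [-90.0, 0.0, 8.1]
contact_force: [-0.4, 1.3, 0.7]
gripper_width: 0.0702
```

```bash
python3 fs.py; python3 look.py wrist w11
```

```text
17.15 dock F x,y -0.26 1.31 Fz 0.68 tcp dock [[ -0.2 -67.1]] [-90.     0.     8.07]
{'t': np.float64(17.15), 'tcp_pos': array([0.5359, 0.0974, 0.1706]), 'tool_rot': array([-9.00005e+01,  4.10000e-03,  8.07180e+00]), 'contact_force': array([-0.4129,  1.2709,  0.6778]), 'ft_torque': array([ 0.0502, -0.0331,  0.0253]), 'q': array([-18.5632,  33.3151,   2.7853, 110.2283,  -2.5707,  36.5194,
        83.9033])}
```

View pics/w11.png

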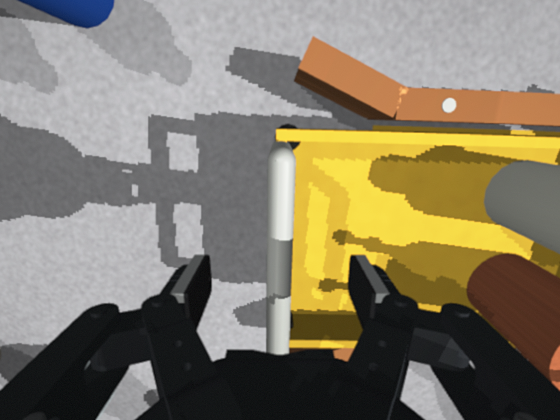

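The bar is free between the open pads, so I lift and move away from over the caddy.

Emit:
{"method": "step_arm", "body": {
  "moves": [0,-10,0,0,70,0,-20,0,0,70,0,-30,0,0,70,0,-30,0,0,70,0,-30,0,0,70,0,-20,-20,0,70,0,0,-40,0,70,0,0,-40,0,70,0,0,-40,0,70,0,0,-40,0,70,0,0,-30,0,70,0,0,0,0,70]
}}

```text
t: 18.4
tcp_pos: [0.5651, -0.1151, 0.3114]
tool_rot: [-90.1, -0.0, 7.8]
contact_force: [-0.5, 0.5, 0.4]
gripper_width: 0.0702
```

```bash
python3 look.py top t12; python3 look.py scene s12; python3 - <<'E'
from h import *
crop(cv2.imread('pics/t12.png'),125,165,275,275,5,'pics/t12c.png')
E
```

```text
{'t': np.float64(18.4), 'tcp_pos': array([ 0.5651, -0.1151,  0.3114]), 'tool_rot': array([-9.01016e+01, -1.62000e-02,  7.75190e+00]), 'contact_force': array([-0.4915,  0.5297,  0.3871]), 'ft_torque': array([ 0.0057, -0.0028,  0.0486]), 'q': array([  0.2371,  25.1538,   7.3925,  99.0817,  -3.6704,  55.9611,
       106.7415])}
{'t': np.float64(18.45), 'tcp_pos': array([ 0.5651, -0.1125,  0.3112]), 'tool_rot': array([-9.00311e+01, -1.40000e-02,  7.87870e+00]), 'contact_force': array([0.464 , 1.4119, 0.9847]), 'ft_torque': array([ 0.038 ,  0.0234, -0.0287]), 'q': array([ 9.410000e-02,  2.512690e+01,  7.275400e+00,  9.914060e+01,
       -3.689400e+00,  5.594380e+01,  1.066331e+02])}
```

View pics/t12c.png

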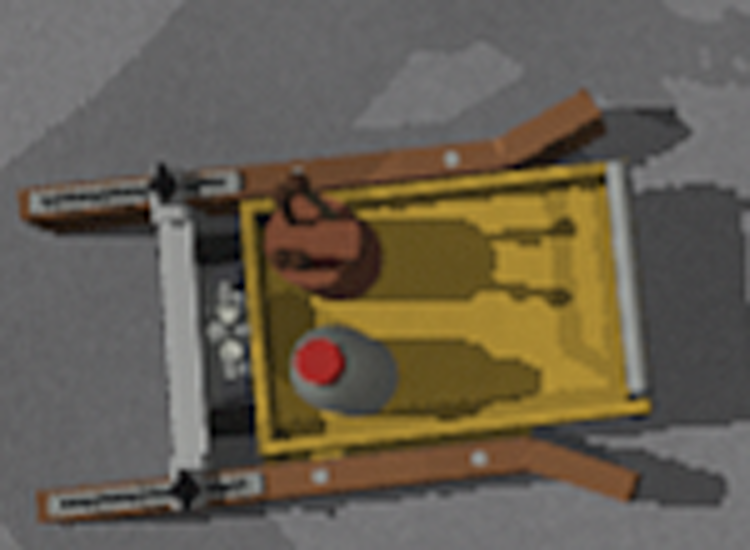

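View pics/s12.png

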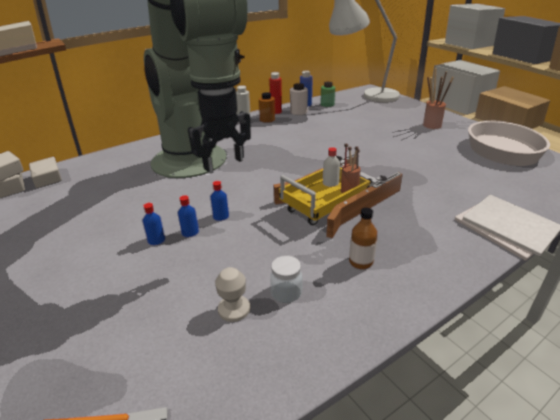

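The crop shows the striker at (212,328), behind the two rollers at (232,290) and (232,352). The buffers meet the tray front, the bottle is upright, and the other items haven't moved. I'll check the numbers once more and hand in.

```bash
python3 - <<'E'
from fr import *
c=lambda p: np.array(p)/5.+[125,165]-0.4
print('striker',dock(p2w('top',c([(213,328)]),.068)),'front corners',dock(p2w('top',c([(240,205),(263,457)]),.075)),'handle',dock(p2w('top',c([(618,170),(637,390)]),.117).mean(0)))
a=cv2.imread('pics/top0.png').astype(int);b=cv2.imread('pics/t12.png').astype(int)
print('cap/item diff',[int(abs(a[y-6:y+7,x-6:x+7]-b[y-6:y+7,x-6:x+7]).mean()) for x,y in((244,140),(313,153),(351,158),(307,273))])
print(robot.close_job())
E
```

```text
striker [[  2.7 172.8]] front corners [[ 70.4 150.5]
 [-73.8 148.7]] handle [[ -1.7 -66.7]]
cap/item diff [2, 4, 39, 2]
the job is handed in; nothing more can be done
None
```

```bash
python3 - <<'E'
from h import *
a=cv2.imread('pics/top0.png')[130:200,310:390];b=cv2.imread('pics/t12.png')[130:200,310:390]
cv2.imwrite('pics/cmp.png',cv2.resize(np.hstack([a,b]),None,fx=4,fy=4))
E
```

```text
(no output)
```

View pics/cmp.png

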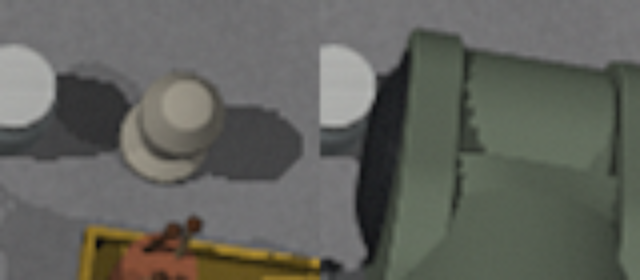

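The caddy is parked in its bay with the roller catch snapped, and I handed the job in at about 18.5 s. I gripped the handle and swung the caddy about its fixed wheels to line it up. I then pushed it straight through the open until both castors trailed, and steered it nose first into the bay.

**Pressing home:** I went in steps of 1 mm or less. Resistance rose to about 3 N, reversed into a pull of about 5 N as the catch snapped, then the buffers pushed back at about 3 N. There I stopped, opened the gripper and backed away.

**Last checks:**
- **Position:** the nose is about 150 mm into the bay, 20 mm short of the mean home point but within the ±30 mm range. The striker is behind the rollers.
- **Bottle:** the resin bottle is standing.
- **Other items:** the amber bottle, jar and nearest blue bottle show no change in the top view. The arm hid the plaster cast there, which gave a false difference. The scene view shows the cast standing, and the arm never came near it.

**Disagreements:**
- **Sideways position:** readings differed by 2–3 mm. At the end the striker read +2.7 mm off the bay axis, while the tray corners averaged -1.7 mm. No side force above about 3.5 N was felt.
- **Catch force:** the peak I felt, about 3 N, was below the 8 N described. The pull afterwards and the striker's position still show it is caught.

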